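# Line up the sanding drums by thickness

### The job

Put the four sanding drums away on the wooden ledge: stand each one upright on its own dark round mark, centred on it, in order of thickness. The thickest goes on the mark next to the brass bench dog, the next thickest beside it, and so on down to the thinnest on the mark at the other end; let go of them all.

Things in the scene. Friction and masses are not known exactly. Their poses are not given: they have to be found in the camera images.
- drum_d_center (a point): the thickest of the four sanding drums: a loose upright cylinder, 62 mm across and 70 mm high, rough brown abrasive side, black rubber top with a steel washer; this point is its centre, half-way up (35 mm above its underside), z up along its axis; it stands on the bench at the start
- drum_c_center (a point): the second thickest of the four sanding drums: a loose upright cylinder, 50 mm across and 70 mm high, rough brown abrasive side, black rubber top with a steel washer; this point is its centre, half-way up (35 mm above its underside), z up along its axis; it stands on the bench at the start
- drum_b_center (a point): the third thickest of the four sanding drums: a loose upright cylinder, 39 mm across and 70 mm high, rough brown abrasive side, black rubber top with a steel washer; this point is its centre, half-way up (35 mm above its underside), z up along its axis; it stands on the bench at the start
- drum_a_center (a point): the thinnest of the four sanding drums: a loose upright cylinder, 28 mm across and 70 mm high, rough brown abrasive side, black rubber top with a steel washer; this point is its centre, half-way up (35 mm above its underside), z up along its axis; it stands on the bench at the start
- mark_a: one of four identical fixed dark wooden discs on the ledge, each 70 mm across and 3 mm thick; origin at the centre of its underside, on the ledge's top (20 mm above the bench), so its upper face is 3 mm above the origin. The discs stand in one row along the ledge about 100 mm apart (88 to 112 mm); which letter lies where along the row changes
- mark_b: another of the four marks, identical to mark_a
- mark_c: another of the four marks, identical to mark_a
- mark_d: another of the four marks, identical to mark_a
- dog: the bench dog: a fixed upright brass pin, 28 mm across at its head and 40 mm high, standing on the ledge beyond one end of the row of marks (either end; 57 to 77 mm from the nearest mark's centre); a flush black dog hole with a thin brass rim is at the other end. Origin at its foot, on the ledge's top
- ledge: the fixed wooden ledge: a plank 90 mm wide (x), 480 mm long (y) and 20 mm thick, lying across the bench in front of the robot, somewhat turned; origin at the centre of its underside, on the bench; y along its length and along the row of marks

How it is judged:
At the end, for the whole second after the job is handed in: All four drums stand upright (within 0.1 rad) on the ledge's marks, each with its axis within 13 mm of its mark's centre, one to a mark, thickest on the mark nearest the brass dog and thinner step by step to the thinnest on the farthest mark; released and at rest (((y of dog in the frame of ledge above 0 m and y of drum_d_center in the frame of ledge between 0.12 and 0.18 m and y of drum_c_center in the frame of ledge between 0.02 and 0.08 m and y of drum_b_center in the frame of ledge between -0.08 and -0.02 m and y of drum_a_center in the frame of ledge between -0.18 and -0.12 m) or (y of dog in the frame of ledge below 0 m and y of drum_d_center in the frame of ledge between -0.18 and -0.12 m and y of drum_c_center in the frame of ledge between -0.08 and -0.02 m and y of drum_b_center in the frame of ledge between 0.02 and 0.08 m and y of drum_a_center in the frame of ledge between 0.12 and 0.18 m)) and (horizontal distance between drum_a_center and mark_a below 0.013 m or horizontal distance between drum_a_center and mark_b below 0.013 m or horizontal distance between drum_a_center and mark_c below 0.013 m or horizontal distance between drum_a_center and mark_d below 0.013 m) and angle between each of drum_a_center, drum_b_center, drum_c_center, drum_d_center's own z axis and vertical below 0.1 rad and height (world z) of drum_a_center between 0.052 and 0.064 m and linear speed of each of drum_a, drum_b, drum_c, drum_d below 0.02 m/s and angular speed of each of drum_a, drum_b, drum_c, drum_d below 0.2 rad/s and (horizontal distance between drum_b_center and mark_a below 0.013 m or horizontal distance between drum_b_center and mark_b below 0.013 m or horizontal distance between drum_b_center and mark_c below 0.013 m or horizontal distance between drum_b_center and mark_d below 0.013 m) and height (world z) of drum_b_center between 0.052 and 0.064 m and (horizontal distance between drum_c_center and mark_a below 0.013 m or horizontal distance between drum_c_center and mark_b below 0.013 m or horizontal distance between drum_c_center and mark_c below 0.013 m or horizontal distance between drum_c_center and mark_d below 0.013 m) and height (world z) of drum_c_center between 0.052 and 0.064 m and (horizontal distance between drum_d_center and mark_a below 0.013 m or horizontal distance between drum_d_center and mark_b below 0.013 m or horizontal distance between drum_d_center and mark_c below 0.013 m or horizontal distance between drum_d_center and mark_d below 0.013 m) and height (world z) of drum_d_center between 0.052 and 0.064 m); the robot touches nothing.
It also fails if it takes over 102 s, if anything falls off the work surface, if the arm or the gripper's body presses on something with over 40 N, if the wrist force passes 120 N, or if a joint passes its speed limit or range.

### The arm

A 7-joint arm with a two-finger parallel gripper is mounted at the origin on the work surface. World frame = base frame: x ahead of the robot, y to its left, z up, the work surface at z = 0. Lengths are in m, angles in rad, forces in N, time in s.
With the tool pointing down it reaches from about 0.4 to 0.85 m from the base axis. Payload 4.5 kg.
Tool frame: the origin (TCP) lies at the very end of the fingers, on their centre line; the grasp point (between the pads) lies 19 mm behind it; x points along the fingers, z is the direction in which the jaws open and shut, and the axes are right-handed (so a half turn about x gives the same grasp; the last joint's range is limited). The gripper opens to 85 mm and grips with 20 to 120 N. Pads are 22 mm wide; open, the fingers measure 114 mm over their backs; the gripper's body (76 mm by 85 mm) begins 54 mm behind the grasp point. The pads swing forward as they close: fully open they stand 13 mm farther back than shut.
Start: joints at [1.338, 0.689, -0.195, 1.565, 0.157, 0.902, -0.215], TCP at [0.165, -0.603, 0.231] pointing down, gripper open.
Joint ranges: [-3.01, 3.01], [-0.46, 2.08], [-1.47, 1.51], [0.13, 2.56], [-1, 4.14], [0.04, 2.09], [-2.66, 2.66]. Speed limits (rad/s): [2.57, 2.57, 3.14, 3.14, 3.14, 3.14, 3.14].

### API

Orientations are given as a 3x3 rotation matrix whose columns are the frame's x, y, z axes.
In Python, from plant import ctrl gives the robot as it stands. The module is installed in compiled form; this text tells all that it offers.
- The arm moves only by the tool jog_arm, never from a script. Its argument "targets" is a list of rows, each an object of numbers: "dx", "dy", "dz": the shift along the tool's x, y, z in m; "wx", "wy", "wz": the turn, a rotation vector about the tool's x, y, z in rad. A call has exactly 8 rows; each row is the pose to reach, as a shift and turn from the pose measured when the call began, along the tool's axes at that moment; what a row does not reach only later rows make up. A row lasts 1/10 s, in which the tool goes at most 50 mm and 8.59 degrees, less where a joint would pass 70% of its speed; a pose out of reach is approached as far as the arm can. A call with a gripper value outside its range is refused whole. "grip" is the opening, from 0 (shut) to 1 (fully open), set as the call begins (left out, the last holds). The fingers move at their own pace and stop on an object; "force" is the grip in N (left out, the last holds). Time passes only in rows, so rows that repeat a pose let the fingers close, or fill a call up. It gives the time, the measured TCP pose, the force and the opening at its end, in the units of the state.
- ctrl.state(): the state, without advancing time (a new reading comes with each control period).
- ctrl.snapshot(name): name is "side" or "top" or "wrist"; returns a dict with "color" (480x640x3 uint8, blue, green, red), "fx", "fy", "cx", "cy" (pixels), "R" (3x3) and "t" (3): a world point X has camera coordinates R X + t. Camera axes: x right, y down, z forward; pixel columns grow to the right and rows downward; lengths in m; the calibration is good to about 2 mm. A picture is of the moment at which its call begins. There is no depth.
- ctrl.hand_in(): hands the job in, once; it reports no verdict.
Trained networks look in a picture, given as the dict that the camera call returned (one of the last four; its "shot" number tells which), for a name from the list of things; names that differ only in an ending like _2 or _b are one class to them, and where a whole thing is asked for, a point or a joint stands for the part that bears it (a point fixed in the world has none). Each returns a list of dicts, best first, with "conf" (0 to 1); they miss things now and then, are a little off and sometimes report something else, mostly with a low value. They report only what shows in the picture. A call takes as long as a camera call.
- ctrl.boxes_of(name, picture): "bbox" ([left, top, width, height] in pixels, round what is visible of it).
- ctrl.trace(name, picture): "mask" (480x640 bool, what is visible of it) and "bbox" ([left, top, width, height] in pixels, round what is visible of it).
The state is a dict: "time_s": time; "qpos": joint angles; "qd": joint speeds; "tau": joint torques, N m; "tcp_pos": TCP position; "ee_rot": TCP orientation; "contact_force": force on the tool from outside, world axes, zero at the start; "ft_torque": the same for the moment, N m; "gripper_width": opening from 0.0 (shut) to 1.0 (fully open).
Only numpy, scipy, OpenCV 4.12 (cv2) and the standard library are available. Lean on these libraries where they do the work, as an engineer would, in place of code of your own. Each camera call takes 0.05 s, during which the arm holds its last target. There are 200 camera calls.

## Working session

There is one attempt and no reset: what is moved stays moved. The work goes in short steps, Python scripts to look and compute and a tool call to move; the robot and the scene stay as the last step left them, time stands still between calls to the robot, and variables do not carry over. Pictures are saved under pics/ and viewed, about 12 in all and at most 16, crops included, and the job is handed in when it is done.

Besides the shell and the picture viewer there is one more tool, called after "Call:" by a JSON object that holds its "op" and its "data", one argument or row to a line. jog_arm: Moves the arm, as the interface text tells. Its arguments: {"type":"object","properties":{"targets":{"type":"array","items":{"type":"object","properties":{"dx":{"type":"number"},"dy":{"type":"number"},"dz":{"type":"number"},"wx":{"type":"number"},"wy":{"type":"number"},"wz":{"type":"number"}}}},"grip":{"type":"number"},"force":{"type":"number"}},"required":["targets"]}

```bash
mkdir -p pics
cat > h.py <<'E'
import numpy as np, cv2
from plant import ctrl
def ray(p,u,v,z):
    R=np.array(p["R"]);t=np.array(p["t"]);c=-R.T@t
    d=R.T@np.array([(u-p["cx"])/p["fx"],(v-p["cy"])/p["fy"],1]);s=(z-c[2])/d[2];return c+s*d
def proj(p,X):
    q=np.array(p["R"])@np.array(X)+np.array(p["t"]);return np.array([q[0]/q[2]*p["fx"]+p["cx"],q[1]/q[2]*p["fy"]+p["cy"]])
def save(p,n): cv2.imwrite(f"pics/{n}.png",p["color"])
E
python3 - <<'E'
from h import *
np.set_printoptions(precision=4,suppress=True)
s=ctrl.state();print(s)
for n in("top","side"):
    p=ctrl.snapshot(n);save(p,n+"0");print(n,p["fx"],-np.array(p["R"]).T@p["t"],np.array(p["R"]))
    for k in("drum_d_center","mark_a","dog","ledge"):
        for b in ctrl.boxes_of(k,p): print(k,np.round(b["bbox"],1),round(b["conf"],2))
E
```

```text
{'time_s': 0.0, 'qpos': array([ 1.3378,  0.69  , -0.1945,  1.5664,  0.1573,  0.9025, -0.2151]), 'qd': array([-0.0009,  0.0013,  0.0002, -0.0002,  0.001 , -0.0002,  0.0009]), 'tau': array([  0.0003, -53.9596,  -1.2664, -15.8541,   0.0091,   0.0096,
        -0.    ]), 'tcp_pos': array([ 0.1645, -0.6022,  0.2304]), 'ee_rot': array([[-0.0007,  0.9646,  0.2637],
       [ 0.0019,  0.2637, -0.9646],
       [-1.    , -0.0002, -0.002 ]]), 'contact_force': array([-0.4461, -0.4193, -0.6344]), 'ft_torque': array([0.0165, 0.0308, 0.017 ]), 'gripper_width': 0.9985660248090498}
top 534.1360432700046 [ 0.3592 -0.0069  1.0454] [[ 0.1432 -0.9897  0.0018]
 [-0.9694 -0.1406 -0.2013]
 [ 0.1995  0.0271 -0.9795]]
drum_d_center [486.8 322.7  48.4  39.3] 0.67
drum_d_center [356.3 204.3  38.2  34.7] 0.5
mark_a [355.5 204.3  37.8  34.4] 0.9
mark_a [407.1 205.4  37.4  29.4] 0.87
mark_a [257.6 197.9  36.3  36.9] 0.69
mark_a [308.8 196.2  37.1  36.6] 0.68
dog [229.5 200.4  18.2  20.3] 0.75
ledge [228.2 193.6 242.5  56.8] 0.84
ledge [257.7 294.1  16.6  16.8] 0.31
side 499.6259472771272 [0.506  0.8616 0.5799] [[-0.9988 -0.046  -0.0148]
 [-0.0101  0.4984 -0.8669]
 [ 0.0472 -0.8657 -0.4983]]
drum_d_center [363.3 176.8  22.4  32.8] 0.68
mark_a [270.1 244.8  25.2  10.7] 0.97
mark_a [264.6 263.7  33.   18.7] 0.83
mark_a [268.5 220.2  27.2  13.1] 0.67
mark_a [260.1 294.2  40.6  18.4] 0.66
dog [269.3 309.   18.7  29. ] 0.54
ledge [251.4 210.4  59.7 136.5] 0.8
ledge [367.3 281.6  19.3  35.6] 0.48
```

View pics/top0.png

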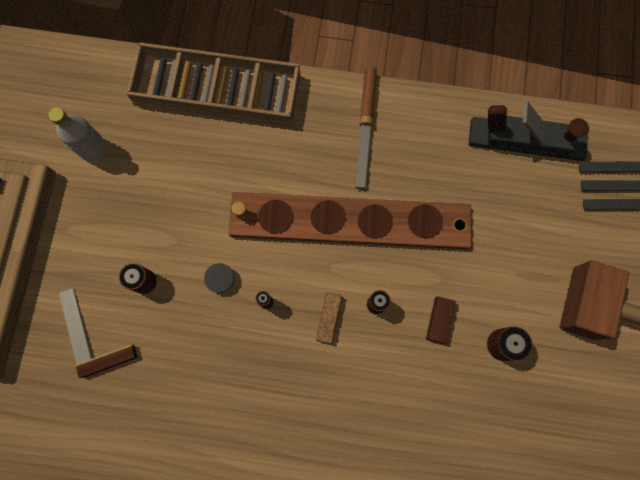

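View pics/side0.png

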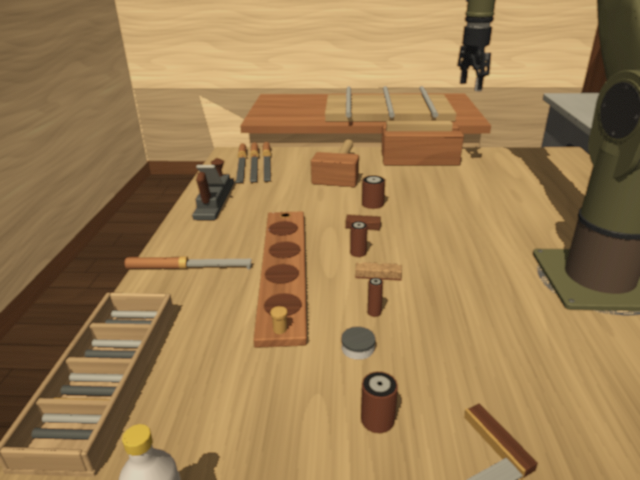

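The top view shows drums at about (138,278), (265,300), (378,302) and (510,344). The marks run along row ~217 from x=276 to 425, and the dog is at (239,209), the +y end. Other loose objects sit near the drums: a tin, a cork block and a red block.

Run:
```python
from h import *
np.set_printoptions(precision=4,suppress=True)
p=ctrl.snapshot("top");im=p["color"];g=im.min(2).astype(int)
for u,v in((133,275),(264,298),(378,301),(515,343)):
    w=np.zeros(g.shape,np.uint8);w[v-11:v+12,u-11:u+12]=255
    m=(g>70)&(w>0)&((im.max(2).astype(int)-g)<40)
    n,l,st,c=cv2.connectedComponentsWithStats(m.astype(np.uint8))
    i=1+np.argmin([np.hypot(*(c[k]-(u,v)))-st[k,4]*.05 for k in range(1,n)])
    X=ray(p,*c[i],.07);print("washer",c[i],st[i,4],X)
    for b in ctrl.boxes_of("drum_d_center",p)[:0]:pass
ms=[]
for b in ctrl.trace("mark_a",p):
    m=b["mask"];ys,xs=np.nonzero(m);(c,ax,a)=cv2.fitEllipse(cv2.convexHull(np.stack([xs,ys],1).astype(np.int32)))
    bb=np.array(b["bbox"]);print("mark",round(b["conf"],2),bb,c,ax,ray(p,*c,.023),ray(p,bb[0]+bb[2]/2,bb[1]+bb[3]/2,.023))
for b in ctrl.trace("ledge",p)[:1]:
    ys,xs=np.nonzero(b["mask"]);r=cv2.minAreaRect(np.stack([xs,ys],1).astype(np.float32))
    print([ray(p,*q,.02)[:2] for q in cv2.boxPoints(r)])
crop=lambda x,y:cv2.resize(im[y-40:y+40,x-50:x+50],None,fx=4,fy=4,interpolation=cv2.INTER_CUBIC)
t=np.vstack([np.hstack([crop(138,278),crop(265,300)]),np.hstack([crop(378,302),crop(510,344)])])
cv2.imwrite("pics/crops.png",np.clip(t*1.8,0,255).astype(np.uint8)[:600])
```

```text
washer [131.2919 275.6087] 161 [0.4618 0.3661 0.07  ]
washer [262.3784 297.8108] 37 [0.4559 0.1198 0.07  ]
washer [379.5488 300.0488] 82 [ 0.4826 -0.0931  0.07  ]
washer [515.247  343.1275] 251 [ 0.4405 -0.3446  0.07  ]
mark 0.94 [309.2 199.2  36.8  33.4] (328.0309753417969, 216.2525634765625) (32.90918731689453, 34.178428649902344) [0.6391 0.0242 0.023 ] [0.6397 0.0251 0.023 ]
mark 0.79 [357.1 206.2  38.5  32.4] (374.9263610839844, 220.61756896972656) (34.03560256958008, 34.876983642578125) [ 0.6436 -0.0689  0.023 ] [ 0.6404 -0.0721  0.023 ]
mark 0.6 [261.8 200.   31.8  31.2] (275.816162109375, 216.0857696533203) (32.662479400634766, 34.6591682434082) [0.6246 0.1266 0.023 ] [0.6261 0.1231 0.023 ]
mark 0.55 [408.5 206.9  32.8  31.5] (424.9983215332031, 220.89064025878906) (34.6796989440918, 35.443485260009766) [ 0.6573 -0.167   0.023 ] [ 0.6537 -0.1672  0.023 ]
[array([0.5709, 0.2128]), array([0.6632, 0.2248]), array([ 0.7066, -0.2572]), array([ 0.6139, -0.2607])]
```

View pics/crops.png

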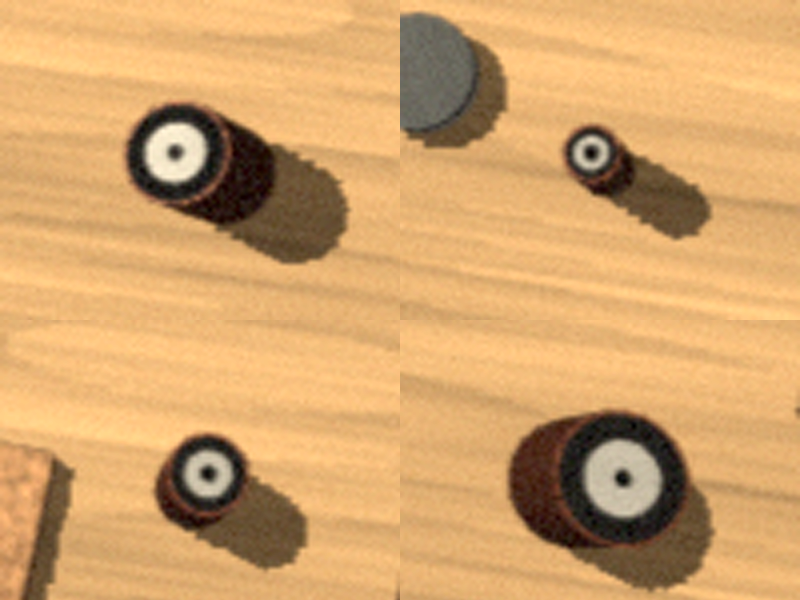

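Sizes in the crops give the order: left drum is c, then a, b, and the right drum is d. Moving to d first, turning the jaws to lie along world x.

Call:
{"op": "jog_arm", "data": {
  "targets": [
    {"dy": 0.04,"dz": -0.022,"wx": -0.15},
    {"dy": 0.08,"dz": -0.044,"wx": -0.3},
    {"dy": 0.125,"dz": -0.066,"wx": -0.45},
    {"dy": 0.17,"dz": -0.088,"wx": -0.6},
    {"dy": 0.21,"dz": -0.11,"wx": -0.75},
    {"dy": 0.255,"dz": -0.132,"wx": -0.9},
    {"dy": 0.295,"dz": -0.154,"wx": -1.05},
    {"dy": 0.334,"dz": -0.175,"wx": -1.2}
  ],
  "grip": 1,
  "force": 40
}}

```text
invalid input
```

Run:
```python
from h import *
np.set_printoptions(precision=4,suppress=True)
p=ctrl.snapshot("wrist");save(p,"w1");s=ctrl.state()
print(s["time_s"],s["qpos"],s["tcp_pos"],s["ee_rot"]);R=np.array(p["R"]);print(-R.T@p["t"],R,p["fx"])
print(proj(p,[.4405,-.345,.07]))
```

```text
0.9 [ 1.3378  0.6891 -0.1946  1.5653  0.1573  0.9025 -0.2151] [ 0.1648 -0.6029  0.2313] [[ 0.      0.9646  0.2637]
 [-0.0001  0.2637 -0.9646]
 [-1.      0.      0.0001]]
[ 0.2409 -0.5823  0.3733] [[ 0.2634 -0.9647  0.0007]
 [-0.9176 -0.2504  0.3087]
 [-0.2976 -0.082  -0.9512]] 340.56454043561
[  31.3919 -304.264 ]
```

View pics/w1.png

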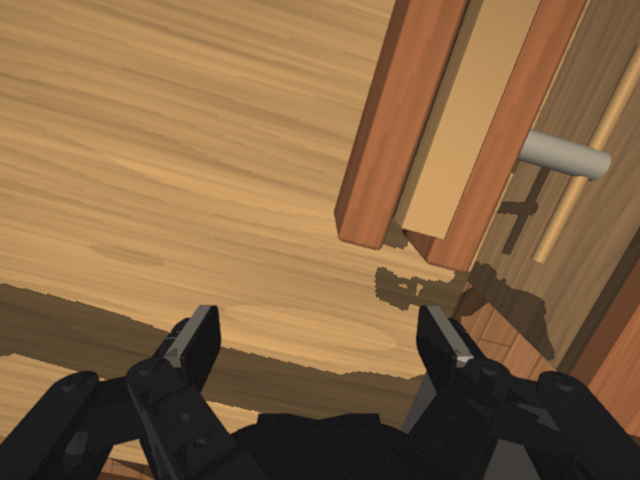

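The wrist view shows the empty bench and, to the right at (350–600, 0–270), a box that lies away from my path. The call was refused, probably because some fields were missing, so I'll give all six.

Call:
{"op": "jog_arm", "data": {
  "targets": [
    {"dx": 0,"dy": 0.04,"dz": -0.022,"wx": -0.15,"wy": 0,"wz": 0},
    {"dx": 0,"dy": 0.08,"dz": -0.044,"wx": -0.3,"wy": 0,"wz": 0},
    {"dx": 0,"dy": 0.125,"dz": -0.066,"wx": -0.45,"wy": 0,"wz": 0},
    {"dx": 0,"dy": 0.17,"dz": -0.088,"wx": -0.6,"wy": 0,"wz": 0},
    {"dx": 0,"dy": 0.21,"dz": -0.11,"wx": -0.75,"wy": 0,"wz": 0},
    {"dx": 0,"dy": 0.255,"dz": -0.132,"wx": -0.9,"wy": 0,"wz": 0},
    {"dx": 0,"dy": 0.295,"dz": -0.154,"wx": -1.05,"wy": 0,"wz": 0},
    {"dx": 0,"dy": 0.334,"dz": -0.175,"wx": -1.2,"wy": 0,"wz": 0}
  ],
  "grip": 1,
  "force": 40
}}

```text
time_s: 1.7
tcp_pos: [0.4423, -0.3445, 0.2316]
ee_rot: [[0.001, 0.097, 0.995], [-0.0, 0.995, -0.097], [-1.0, -0.0, 0.001]]
contact_force: [0.6, -0.2, 0.3]
gripper_width: 1.0
```

```bash
cat >> h.py <<'E'
def washer(p,guess,zt,r=30):
    """centroid of the bright washer near the guess, at height zt"""
    im=p["color"];g=im.min(2).astype(int);u,v=proj(p,[*guess,zt]).round().astype(int)
    m=np.zeros(g.shape,np.uint8);m[max(v-r,0):v+r,max(u-r,0):u+r]=1
    m&=((g>70)&(im.max(2).astype(int)-g<40)).astype(np.uint8)
    n,l,st,c=cv2.connectedComponentsWithStats(m)
    i=1+np.argmax(st[1:,4]);h=st[i]
    q=(h[0]+(h[2]-1)/2,h[1]+(h[3]-1)/2);return q,h,ray(p,*q,zt)
E
python3 - <<'E'
from h import *
np.set_printoptions(precision=4,suppress=True)
p=ctrl.snapshot("wrist");save(p,"w2");s=ctrl.state()
print(s["time_s"],s["qpos"],s["tcp_pos"],s["ee_rot"])
print(proj(p,[.4405,-.345,.07]),washer(p,(.4405,-.345),.07,40))
E
```

```text
1.75 [ 0.8761  0.6393 -0.5223  1.7518  0.395   0.8515  0.0964] [ 0.4499 -0.3365  0.2324] [[ 0.0087  0.0805  0.9967]
 [ 0.0053  0.9967 -0.0805]
 [-0.9999  0.006   0.0083]]
[316.4295 222.123 ] ((np.float64(317.5), np.float64(221.0)), array([ 299,  203,   38,   37, 1050], dtype=int32), array([ 0.4416, -0.344 ,  0.07  ]))
```

View pics/w2.png

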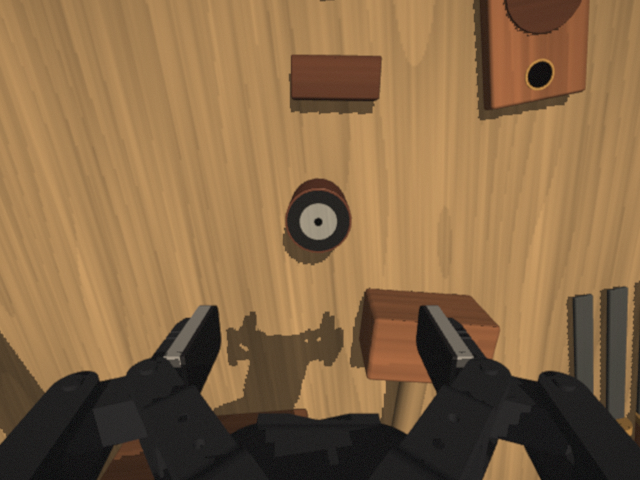

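Drum d is centred at pixel (318,221), which matches the top-view fix to about 1 mm. The red block, mallet and ledge end are clear of the grasp.

Call:
{"op": "jog_arm", "data": {
  "targets": [
    {"dx": 0,"dy": -0.009,"dz": -0.008,"wx": -0.08,"wy": 0.009,"wz": -0.005},
    {"dx": 0,"dy": -0.009,"dz": -0.008,"wx": -0.08,"wy": 0.009,"wz": -0.005},
    {"dx": 0.03,"dy": -0.009,"dz": -0.008,"wx": -0.08,"wy": 0.009,"wz": -0.005},
    {"dx": 0.06,"dy": -0.009,"dz": -0.008,"wx": -0.08,"wy": 0.009,"wz": -0.005},
    {"dx": 0.09,"dy": -0.009,"dz": -0.008,"wx": -0.08,"wy": 0.009,"wz": -0.005},
    {"dx": 0.1,"dy": -0.009,"dz": -0.008,"wx": -0.08,"wy": 0.009,"wz": -0.005},
    {"dx": 0.1,"dy": -0.009,"dz": -0.008,"wx": -0.08,"wy": 0.009,"wz": -0.005},
    {"dx": 0.1,"dy": -0.009,"dz": -0.008,"wx": -0.08,"wy": 0.009,"wz": -0.005}
  ]
}}

```text
time_s: 2.55
tcp_pos: [0.4426, -0.345, 0.1332]
ee_rot: [[0.001, 0.002, 1.0], [-0.0, 1.0, -0.002], [-1.0, -0.0, 0.001]]
contact_force: [-0.4, -0.0, -0.4]
gripper_width: 0.999
```

Call:
{"op": "jog_arm", "data": {
  "targets": [
    {"dx": 0.02,"dy": 0,"dz": -0.0015,"wx": 0,"wy": 0,"wz": 0},
    {"dx": 0.04,"dy": 0,"dz": -0.0015,"wx": 0,"wy": 0,"wz": 0},
    {"dx": 0.06,"dy": 0,"dz": -0.0015,"wx": 0,"wy": 0,"wz": 0},
    {"dx": 0.08,"dy": 0,"dz": -0.0015,"wx": 0,"wy": 0,"wz": 0},
    {"dx": 0.1,"dy": 0,"dz": -0.0015,"wx": 0,"wy": 0,"wz": 0},
    {"dx": 0.113,"dy": 0,"dz": -0.0015,"wx": 0,"wy": 0,"wz": 0},
    {"dx": 0.113,"dy": 0,"dz": -0.0015,"wx": 0,"wy": 0,"wz": 0},
    {"dx": 0.113,"dy": 0,"dz": -0.0015,"wx": 0,"wy": 0,"wz": 0}
  ]
}}

```text
time_s: 3.35
tcp_pos: [0.4419, -0.3454, 0.0212]
ee_rot: [[0.002, 0.002, 1.0], [-0.001, 1.0, -0.002], [-1.0, -0.001, 0.002]]
contact_force: [-0.3, -0.4, 0.6]
gripper_width: 1.002
```

Call:
{"op": "jog_arm", "data": {
  "targets": [
    {"dx": 0,"dy": 0,"dz": 0,"wx": 0,"wy": 0,"wz": 0},
    {"dx": 0,"dy": 0,"dz": 0,"wx": 0,"wy": 0,"wz": 0},
    {"dx": 0,"dy": 0,"dz": 0,"wx": 0,"wy": 0,"wz": 0},
    {"dx": 0,"dy": 0,"dz": 0,"wx": 0,"wy": 0,"wz": 0},
    {"dx": 0,"dy": 0,"dz": 0,"wx": 0,"wy": 0,"wz": 0},
    {"dx": 0,"dy": 0,"dz": 0,"wx": 0,"wy": 0,"wz": 0},
    {"dx": 0,"dy": 0,"dz": 0,"wx": 0,"wy": 0,"wz": 0},
    {"dx": 0,"dy": 0,"dz": 0,"wx": 0,"wy": 0,"wz": 0}
  ],
  "grip": 0,
  "force": 40
}}

```text
time_s: 4.15
tcp_pos: [0.4426, -0.346, 0.0225]
ee_rot: [[0.004, 0.003, 1.0], [-0.003, 1.0, -0.003], [-1.0, -0.003, 0.004]]
contact_force: [-1.2, -0.9, 6.0]
gripper_width: 0.716
```

Call:
{"op": "jog_arm", "data": {
  "targets": [
    {"dx": -0.02,"dy": 0,"dz": 0,"wx": 0,"wy": 0,"wz": 0},
    {"dx": -0.05,"dy": 0,"dz": 0,"wx": 0,"wy": 0,"wz": 0},
    {"dx": -0.08,"dy": 0,"dz": 0,"wx": 0,"wy": 0,"wz": 0},
    {"dx": -0.11,"dy": 0,"dz": 0,"wx": 0,"wy": 0,"wz": 0},
    {"dx": -0.12,"dy": 0.02,"dz": 0.01,"wx": 0,"wy": 0,"wz": 0},
    {"dx": -0.12,"dy": 0.05,"dz": 0.025,"wx": 0,"wy": 0,"wz": 0},
    {"dx": -0.12,"dy": 0.085,"dz": 0.04,"wx": 0,"wy": 0,"wz": 0},
    {"dx": -0.12,"dy": 0.12,"dz": 0.06,"wx": 0,"wy": 0,"wz": 0}
  ]
}}

```text
time_s: 4.95
tcp_pos: [0.5018, -0.2253, 0.1429]
ee_rot: [[0.003, 0.004, 1.0], [-0.003, 1.0, -0.004], [-1.0, -0.003, 0.003]]
contact_force: [1.4, 0.7, -2.1]
gripper_width: 0.715
```

Call:
{"op": "jog_arm", "data": {
  "targets": [
    {"dx": 0,"dy": 0.03,"dz": 0.02,"wx": 0,"wy": 0,"wz": 0},
    {"dx": 0,"dy": 0.06,"dz": 0.045,"wx": 0,"wy": 0,"wz": 0},
    {"dx": 0,"dy": 0.095,"dz": 0.07,"wx": 0,"wy": 0,"wz": 0},
    {"dx": -0.03,"dy": 0.12,"dz": 0.09,"wx": 0,"wy": 0,"wz": 0},
    {"dx": -0.06,"dy": 0.135,"dz": 0.1,"wx": 0,"wy": 0,"wz": 0},
    {"dx": -0.08,"dy": 0.135,"dz": 0.1,"wx": 0,"wy": 0,"wz": 0},
    {"dx": -0.08,"dy": 0.135,"dz": 0.1,"wx": 0,"wy": 0,"wz": 0},
    {"dx": -0.08,"dy": 0.135,"dz": 0.1,"wx": 0,"wy": 0,"wz": 0}
  ]
}}

```text
time_s: 5.75
tcp_pos: [0.6012, -0.0914, 0.2223]
ee_rot: [[0.002, 0.005, 1.0], [-0.004, 1.0, -0.005], [-1.0, -0.004, 0.002]]
contact_force: [-0.9, -1.2, -3.2]
gripper_width: 0.718
```

Run:
```python
from h import *
np.set_printoptions(precision=4,suppress=True)
p=ctrl.snapshot("wrist");save(p,"w3");s=ctrl.state();print(s["tcp_pos"])
for b in ctrl.trace("mark_a",p):
    ys,xs=np.nonzero(b["mask"]);(c,ax,a)=cv2.fitEllipse(cv2.convexHull(np.stack([xs,ys],1).astype(np.int32)))
    bb=np.array(b["bbox"]);print("mark",round(b["conf"],2),bb,np.array(c),np.array(ax),ray(p,*c,.023),ray(p,bb[0]+bb[2]/2,bb[1]+bb[3]/2,.023))
```

```text
[ 0.6006 -0.0917  0.2215]
mark 0.71 [365.7 250.   39.3  46.5] [383.0553 269.9721] [36.3464 53.0684] [ 0.6712 -0.1566  0.023 ] [ 0.6739 -0.1605  0.023 ]
mark 0.71 [322.9  43.4  78.3  84.1] [359.5316  85.021 ] [74.6895 81.2349] [0.6398 0.0267 0.023 ] [0.6421 0.0264 0.023 ]
mark 0.63 [328.1 151.   69.7  70.1] [361.6952 186.9817] [68.0869 70.3824] [ 0.645  -0.0666  0.023 ] [ 0.6462 -0.0656  0.023 ]
```

View pics/w3.png

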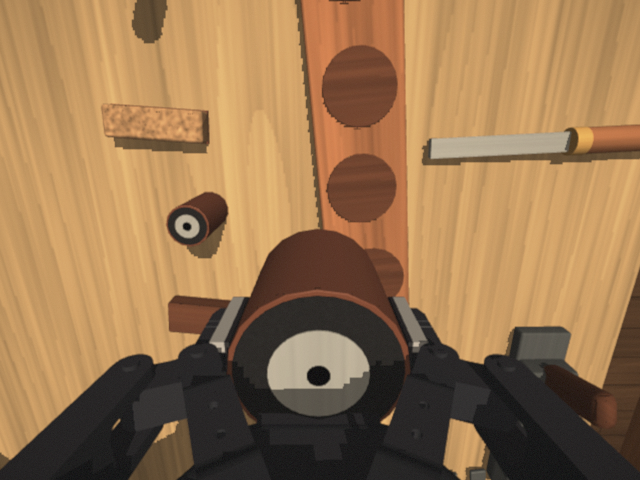

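The wrist view shows d held upright (washer at (318,373)) and marks C at (360,86) and B at (362,187), within 2 mm of the top-view fix. Moving nearer to mark D.

Call:
{"op": "jog_arm", "data": {
  "targets": [
    {"dx": 0,"dy": 0.02,"dz": 0.005,"wx": 0,"wy": 0,"wz": 0},
    {"dx": 0,"dy": 0.05,"dz": 0.01,"wx": 0,"wy": 0,"wz": 0},
    {"dx": 0,"dy": 0.08,"dz": 0.015,"wx": 0,"wy": 0,"wz": 0},
    {"dx": 0,"dy": 0.1,"dz": 0.02,"wx": 0,"wy": 0,"wz": 0},
    {"dx": 0,"dy": 0.11,"dz": 0.024,"wx": 0,"wy": 0,"wz": 0},
    {"dx": 0,"dy": 0.11,"dz": 0.024,"wx": 0,"wy": 0,"wz": 0},
    {"dx": 0,"dy": 0.11,"dz": 0.024,"wx": 0,"wy": 0,"wz": 0},
    {"dx": 0,"dy": 0.11,"dz": 0.024,"wx": 0,"wy": 0,"wz": 0}
  ]
}}

```text
time_s: 6.65
tcp_pos: [0.6247, 0.0156, 0.2202]
ee_rot: [[-0.002, 0.008, 1.0], [-0.006, 1.0, -0.008], [-1.0, -0.006, -0.002]]
contact_force: [0.2, -0.3, -1.7]
gripper_width: 0.719
```

Run:
```python
from h import *
np.set_printoptions(precision=4,suppress=True)
p=ctrl.snapshot("wrist");save(p,"w4");s=ctrl.state();t=s["tcp_pos"];print(t,s["ee_rot"])
print("held",washer(p,t[:2],t[2]+.0475,60))
for b in ctrl.trace("mark_a",p):
    ys,xs=np.nonzero(b["mask"]);(c,ax,a)=cv2.fitEllipse(cv2.convexHull(np.stack([xs,ys],1).astype(np.int32)))
    bb=np.array(b["bbox"]);print("mark",round(b["conf"],2),bb,np.array(c),np.array(ax),ray(p,*c,.023),ray(p,bb[0]+bb[2]/2,bb[1]+bb[3]/2,.023))
```

```text
[0.6248 0.0159 0.2204] [[-0.0014  0.0083  1.    ]
 [-0.0053  1.     -0.0083]
 [-1.     -0.0053 -0.0013]]
held ((np.float64(318.0), np.float64(372.0)), array([ 267,  330,  103,   85, 6510], dtype=int32), array([0.6246, 0.0186, 0.2679]))
mark 0.59 [284.2  48.1  74.   85.9] [319.5174  89.604 ] [76.404  83.1037] [0.6263 0.1296 0.023 ] [0.6279 0.1283 0.023 ]
mark 0.59 [298.4 164.3  72.   66.2] [333.7859 199.8616] [65.24   68.1423] [0.6399 0.0276 0.023 ] [0.6406 0.0301 0.023 ]
```

Call:
{"op": "jog_arm", "data": {
  "targets": [
    {"dx": 0,"dy": 0.03,"dz": 0,"wx": 0,"wy": 0,"wz": 0.005},
    {"dx": 0,"dy": 0.07,"dz": 0,"wx": 0,"wy": 0,"wz": 0.005},
    {"dx": 0,"dy": 0.1,"dz": 0,"wx": 0,"wy": 0,"wz": 0.005},
    {"dx": 0.02,"dy": 0.111,"dz": 0,"wx": 0,"wy": 0,"wz": 0.005},
    {"dx": 0.05,"dy": 0.111,"dz": 0,"wx": 0,"wy": 0,"wz": 0.005},
    {"dx": 0.09,"dy": 0.111,"dz": 0,"wx": 0,"wy": 0,"wz": 0.005},
    {"dx": 0.12,"dy": 0.111,"dz": 0,"wx": 0,"wy": 0,"wz": 0.005},
    {"dx": 0.13,"dy": 0.111,"dz": 0,"wx": 0,"wy": 0,"wz": 0.005}
  ]
}}

```text
time_s: 7.55
tcp_pos: [0.6235, 0.1248, 0.0867]
ee_rot: [[-0.007, 0.009, 1.0], [-0.003, 1.0, -0.009], [-1.0, -0.003, -0.007]]
contact_force: [-0.6, 0.0, -1.9]
gripper_width: 0.715
```

Call:
{"op": "jog_arm", "data": {
  "targets": [
    {"dx": 0.01,"dy": 0.001,"dz": 0.002,"wx": 0,"wy": -0.007,"wz": 0.003},
    {"dx": 0.02,"dy": 0.001,"dz": 0.002,"wx": 0,"wy": -0.007,"wz": 0.003},
    {"dx": 0.028,"dy": 0.001,"dz": 0.002,"wx": 0,"wy": -0.007,"wz": 0.003},
    {"dx": 0.034,"dy": 0.001,"dz": 0.002,"wx": 0,"wy": -0.007,"wz": 0.003},
    {"dx": 0.038,"dy": 0.001,"dz": 0.002,"wx": 0,"wy": -0.007,"wz": 0.003},
    {"dx": 0.0395,"dy": 0.001,"dz": 0.002,"wx": 0,"wy": -0.007,"wz": 0.003},
    {"dx": 0.0395,"dy": 0.001,"dz": 0.002,"wx": 0,"wy": -0.007,"wz": 0.003},
    {"dx": 0.0395,"dy": 0.001,"dz": 0.002,"wx": 0,"wy": -0.007,"wz": 0.003}
  ]
}}

```text
time_s: 8.35
tcp_pos: [0.6255, 0.1258, 0.0476]
ee_rot: [[0.001, 0.009, 1.0], [0.001, 1.0, -0.009], [-1.0, 0.001, 0.001]]
contact_force: [0.3, -0.0, -2.8]
gripper_width: 0.718
```

Call:
{"op": "jog_arm", "data": {
  "targets": [
    {"dx": 0.001,"dy": 0,"dz": 0,"wx": 0,"wy": 0,"wz": 0},
    {"dx": 0.001,"dy": 0,"dz": 0,"wx": 0,"wy": 0,"wz": 0},
    {"dx": 0.001,"dy": 0,"dz": 0,"wx": 0,"wy": 0,"wz": 0},
    {"dx": 0.001,"dy": 0,"dz": 0,"wx": 0,"wy": 0,"wz": 0},
    {"dx": 0.001,"dy": 0,"dz": 0,"wx": 0,"wy": 0,"wz": 0},
    {"dx": 0.001,"dy": 0,"dz": 0,"wx": 0,"wy": 0,"wz": 0},
    {"dx": 0.001,"dy": 0,"dz": 0,"wx": 0,"wy": 0,"wz": 0},
    {"dx": 0.001,"dy": 0,"dz": 0,"wx": 0,"wy": 0,"wz": 0}
  ],
  "grip": 1
}}

```text
time_s: 9.15
tcp_pos: [0.6255, 0.1258, 0.0466]
ee_rot: [[0.001, 0.009, 1.0], [0.001, 1.0, -0.009], [-1.0, 0.001, 0.001]]
contact_force: [0.8, 0.3, 0.2]
gripper_width: 0.999
```

Call:
{"op": "jog_arm", "data": {
  "targets": [
    {"dx": -0.015,"dy": 0,"dz": 0,"wx": 0,"wy": 0,"wz": 0},
    {"dx": -0.035,"dy": 0,"dz": 0,"wx": 0,"wy": 0,"wz": 0},
    {"dx": -0.06,"dy": 0,"dz": 0,"wx": 0,"wy": 0,"wz": 0},
    {"dx": -0.09,"dy": 0,"dz": 0,"wx": 0,"wy": 0,"wz": 0},
    {"dx": -0.12,"dy": 0.02,"dz": -0.01,"wx": 0,"wy": 0,"wz": 0},
    {"dx": -0.14,"dy": 0.05,"dz": -0.03,"wx": 0,"wy": 0,"wz": 0},
    {"dx": -0.15,"dy": 0.08,"dz": -0.055,"wx": 0,"wy": 0,"wz": 0},
    {"dx": -0.15,"dy": 0.11,"dz": -0.08,"wx": 0,"wy": 0,"wz": 0}
  ]
}}

```text
time_s: 9.95
tcp_pos: [0.5467, 0.2382, 0.1998]
ee_rot: [[0.006, 0.009, 1.0], [0.003, 1.0, -0.009], [-1.0, 0.003, 0.005]]
contact_force: [0.3, 0.7, -0.3]
gripper_width: 1.002
```

Call:
{"op": "jog_arm", "data": {
  "targets": [
    {"dx": 0,"dy": 0.03,"dz": -0.02,"wx": 0,"wy": 0,"wz": 0},
    {"dx": 0,"dy": 0.065,"dz": -0.045,"wx": 0,"wy": 0,"wz": 0},
    {"dx": 0,"dy": 0.1,"dz": -0.065,"wx": 0,"wy": 0,"wz": 0},
    {"dx": 0,"dy": 0.12,"dz": -0.08,"wx": 0,"wy": 0,"wz": 0},
    {"dx": 0,"dy": 0.128,"dz": -0.086,"wx": 0.01,"wy": 0.005,"wz": -0.003},
    {"dx": 0,"dy": 0.128,"dz": -0.086,"wx": 0.01,"wy": 0.005,"wz": -0.003},
    {"dx": 0,"dy": 0.128,"dz": -0.086,"wx": 0.01,"wy": 0.005,"wz": -0.003},
    {"dx": 0,"dy": 0.128,"dz": -0.086,"wx": 0.01,"wy": 0.005,"wz": -0.003}
  ]
}}

```text
time_s: 10.75
tcp_pos: [0.4636, 0.3647, 0.1997]
ee_rot: [[0.001, 0.023, 1.0], [-0.001, 1.0, -0.023], [-1.0, -0.001, 0.001]]
contact_force: [0.2, -0.0, -0.4]
gripper_width: 0.994
```

```bash
cat > look.py <<'E'
import sys
from h import *
np.set_printoptions(precision=4,suppress=True)
g=tuple(map(float,sys.argv[1:3]))
p=ctrl.snapshot("wrist");save(p,sys.argv[3]);s=ctrl.state();t=s["tcp_pos"];X=washer(p,g,.07,40);print(X)
print(s["time_s"],t,s["ee_rot"],"shift in tool axes to z=.02:",s["ee_rot"].T@(np.array([X[2][0],X[2][1],.02])-t))
E
python3 look.py .461 .366 w5
```

```text
((np.float64(316.5), np.float64(230.0)), array([300, 214,  34,  33, 816], dtype=int32), array([0.4621, 0.3657, 0.07  ]))
10.8 [0.4634 0.365  0.1997] [[ 0.0011  0.0228  0.9997]
 [-0.0008  0.9997 -0.0228]
 [-1.     -0.0008  0.0011]] shift in tool axes to z=.02: [ 0.1797  0.0008 -0.0015]
```

Call:
{"op": "jog_arm", "data": {
  "targets": [
    {"dx": 0.02,"dy": 0.001,"dz": -0.0015,"wx": -0.023,"wy": 0,"wz": 0},
    {"dx": 0.05,"dy": 0.001,"dz": -0.0015,"wx": -0.023,"wy": 0,"wz": 0},
    {"dx": 0.08,"dy": 0.001,"dz": -0.0015,"wx": -0.023,"wy": 0,"wz": 0},
    {"dx": 0.11,"dy": 0.001,"dz": -0.0015,"wx": -0.023,"wy": 0,"wz": 0},
    {"dx": 0.14,"dy": 0.001,"dz": -0.0015,"wx": -0.023,"wy": 0,"wz": 0},
    {"dx": 0.165,"dy": 0.001,"dz": -0.0015,"wx": -0.023,"wy": 0,"wz": 0},
    {"dx": 0.179,"dy": 0.001,"dz": -0.0015,"wx": -0.023,"wy": 0,"wz": 0},
    {"dx": 0.179,"dy": 0.001,"dz": -0.0015,"wx": -0.023,"wy": 0,"wz": 0}
  ]
}}

```text
time_s: 11.6
tcp_pos: [0.4618, 0.3642, 0.019]
ee_rot: [[-0.001, 0.001, 1.0], [-0.004, 1.0, -0.001], [-1.0, -0.004, -0.001]]
contact_force: [-0.4, -0.0, 0.3]
gripper_width: 1.004
```

Call:
{"op": "jog_arm", "data": {
  "targets": [
    {"dx": 0,"dy": 0,"dz": 0,"wx": 0,"wy": 0,"wz": 0},
    {"dx": 0,"dy": 0,"dz": 0,"wx": 0,"wy": 0,"wz": 0},
    {"dx": 0,"dy": 0,"dz": 0,"wx": 0,"wy": 0,"wz": 0},
    {"dx": 0,"dy": 0,"dz": 0,"wx": 0,"wy": 0,"wz": 0},
    {"dx": 0,"dy": 0,"dz": 0,"wx": 0,"wy": 0,"wz": 0},
    {"dx": 0,"dy": 0,"dz": 0,"wx": 0,"wy": 0,"wz": 0},
    {"dx": 0,"dy": 0,"dz": 0,"wx": 0,"wy": 0,"wz": 0},
    {"dx": 0,"dy": 0,"dz": 0,"wx": 0,"wy": 0,"wz": 0}
  ],
  "grip": 0,
  "force": 40
}}

```text
time_s: 12.4
tcp_pos: [0.4627, 0.3647, 0.0204]
ee_rot: [[0.001, 0.001, 1.0], [-0.002, 1.0, -0.001], [-1.0, -0.002, 0.001]]
contact_force: [-0.7, -1.1, 5.9]
gripper_width: 0.578
```

Call:
{"op": "jog_arm", "data": {
  "targets": [
    {"dx": -0.02,"dy": 0,"dz": 0,"wx": 0,"wy": 0,"wz": 0},
    {"dx": -0.05,"dy": 0,"dz": 0,"wx": 0,"wy": 0,"wz": 0},
    {"dx": -0.09,"dy": 0,"dz": 0,"wx": 0,"wy": 0,"wz": 0},
    {"dx": -0.125,"dy": -0.01,"dz": 0.005,"wx": 0,"wy": 0,"wz": 0},
    {"dx": -0.15,"dy": -0.04,"dz": 0.02,"wx": 0,"wy": 0,"wz": 0},
    {"dx": -0.16,"dy": -0.08,"dz": 0.04,"wx": 0,"wy": 0,"wz": 0},
    {"dx": -0.16,"dy": -0.12,"dz": 0.06,"wx": 0,"wy": 0,"wz": 0},
    {"dx": -0.16,"dy": -0.16,"dz": 0.08,"wx": 0,"wy": 0,"wz": 0}
  ]
}}

```text
time_s: 13.2
tcp_pos: [0.5429, 0.2033, 0.1816]
ee_rot: [[0.002, 0.001, 1.0], [-0.002, 1.0, -0.001], [-1.0, -0.002, 0.002]]
contact_force: [1.6, 0.5, -2.2]
gripper_width: 0.574
```

Call:
{"op": "jog_arm", "data": {
  "targets": [
    {"dx": 0,"dy": -0.04,"dz": 0.02,"wx": 0,"wy": 0,"wz": 0},
    {"dx": 0,"dy": -0.08,"dz": 0.04,"wx": 0,"wy": 0,"wz": 0},
    {"dx": 0,"dy": -0.12,"dz": 0.06,"wx": 0,"wy": 0,"wz": 0},
    {"dx": 0,"dy": -0.15,"dz": 0.08,"wx": 0,"wy": 0,"wz": 0},
    {"dx": 0,"dy": -0.17,"dz": 0.092,"wx": 0,"wy": 0,"wz": 0},
    {"dx": 0,"dy": -0.18,"dz": 0.097,"wx": 0,"wy": 0,"wz": 0},
    {"dx": 0,"dy": -0.18,"dz": 0.097,"wx": 0,"wy": 0,"wz": 0},
    {"dx": 0,"dy": -0.18,"dz": 0.097,"wx": 0,"wy": 0,"wz": 0}
  ]
}}

```text
time_s: 14.0
tcp_pos: [0.6388, 0.0253, 0.1822]
ee_rot: [[0.001, -0.001, 1.0], [-0.001, 1.0, 0.001], [-1.0, -0.001, 0.001]]
contact_force: [-0.4, -0.0, -2.3]
gripper_width: 0.579
```

```bash
cat > held.py <<'E'
import sys
from h import *
np.set_printoptions(precision=4,suppress=True)
mx,my,off=map(float,sys.argv[1:4])  # mark centre, TCP height over drum's underside
p=ctrl.snapshot("wrist");save(p,sys.argv[4]);s=ctrl.state();t=s["tcp_pos"];R=s["ee_rot"]
w=washer(p,t[:2],t[2]+.07-off,60);print("held",w,"offset",w[2][:2]-t[:2])
print(s["time_s"],t,R,"to place:",R.T@(np.array([mx-(w[2][0]-t[0]),my-(w[2][1]-t[1]),.024+off])-t))
E
python3 held.py .64 .0262 .0204 w6
```

```text
held ((np.float64(317.5), np.float64(378.5)), array([ 276,  344,   84,   70, 4200], dtype=int32), array([0.6384, 0.0272, 0.232 ])) offset [-0.0004  0.0013]
14.05 [0.6388 0.026  0.1824] [[ 0.0012 -0.0025  1.    ]
 [-0.0006  1.      0.0025]
 [-1.     -0.0006  0.0012]] to place: [ 0.138  -0.0009  0.0014]
```

View pics/w6.png

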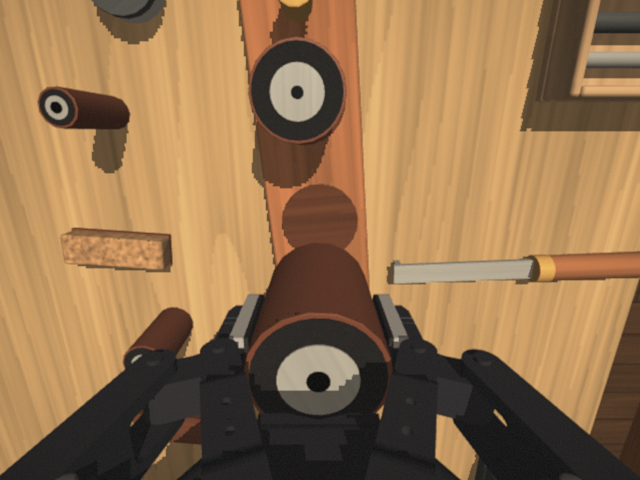

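Drum d stands upright on the mark next to the dog, with its washer at (297,92). Mark C is at (320,218), just ahead of the held drum c.

Call:
{"op": "jog_arm", "data": {
  "targets": [
    {"dx": 0.02,"dy": -0.001,"dz": 0.0015,"wx": 0,"wy": 0,"wz": 0},
    {"dx": 0.05,"dy": -0.001,"dz": 0.0015,"wx": 0,"wy": 0,"wz": 0},
    {"dx": 0.08,"dy": -0.001,"dz": 0.0015,"wx": 0,"wy": 0,"wz": 0},
    {"dx": 0.105,"dy": -0.001,"dz": 0.0015,"wx": 0,"wy": 0,"wz": 0},
    {"dx": 0.122,"dy": -0.001,"dz": 0.0015,"wx": 0,"wy": 0,"wz": 0},
    {"dx": 0.132,"dy": -0.001,"dz": 0.0015,"wx": 0,"wy": 0,"wz": 0},
    {"dx": 0.137,"dy": -0.001,"dz": 0.0015,"wx": 0,"wy": 0,"wz": 0},
    {"dx": 0.137,"dy": -0.001,"dz": 0.0015,"wx": 0,"wy": 0,"wz": 0}
  ]
}}

```text
time_s: 14.85
tcp_pos: [0.6406, 0.0253, 0.0455]
ee_rot: [[0.001, -0.003, 1.0], [-0.0, 1.0, 0.003], [-1.0, -0.0, 0.001]]
contact_force: [-0.1, 0.9, -0.9]
gripper_width: 0.575
```

Call:
{"op": "jog_arm", "data": {
  "targets": [
    {"dx": 0.001,"dy": 0,"dz": 0,"wx": 0,"wy": 0,"wz": 0},
    {"dx": 0.001,"dy": 0,"dz": 0,"wx": 0,"wy": 0,"wz": 0},
    {"dx": 0.001,"dy": 0,"dz": 0,"wx": 0,"wy": 0,"wz": 0},
    {"dx": 0.001,"dy": 0,"dz": 0,"wx": 0,"wy": 0,"wz": 0},
    {"dx": 0.001,"dy": 0,"dz": 0,"wx": 0,"wy": 0,"wz": 0},
    {"dx": 0.001,"dy": 0,"dz": 0,"wx": 0,"wy": 0,"wz": 0},
    {"dx": 0.001,"dy": 0,"dz": 0,"wx": 0,"wy": 0,"wz": 0},
    {"dx": 0.001,"dy": 0,"dz": 0,"wx": 0,"wy": 0,"wz": 0}
  ],
  "grip": 1
}}

```text
time_s: 15.65
tcp_pos: [0.6406, 0.0253, 0.0445]
ee_rot: [[0.001, -0.003, 1.0], [-0.0, 1.0, 0.003], [-1.0, -0.0, 0.001]]
contact_force: [0.2, -0.4, 0.8]
gripper_width: 1.004
```

Call:
{"op": "jog_arm", "data": {
  "targets": [
    {"dx": -0.015,"dy": 0,"dz": 0,"wx": 0,"wy": 0,"wz": 0},
    {"dx": -0.04,"dy": 0,"dz": 0,"wx": 0,"wy": 0,"wz": 0},
    {"dx": -0.075,"dy": 0,"dz": 0,"wx": 0,"wy": 0,"wz": 0},
    {"dx": -0.11,"dy": 0,"dz": 0,"wx": 0,"wy": 0,"wz": 0},
    {"dx": -0.14,"dy": -0.02,"dz": -0.025,"wx": 0,"wy": 0,"wz": 0},
    {"dx": -0.155,"dy": -0.045,"dz": -0.06,"wx": 0,"wy": 0,"wz": 0},
    {"dx": -0.155,"dy": -0.07,"dz": -0.095,"wx": 0,"wy": 0,"wz": 0},
    {"dx": -0.155,"dy": -0.095,"dz": -0.125,"wx": 0,"wy": 0,"wz": 0}
  ]
}}

```text
time_s: 16.45
tcp_pos: [0.5143, -0.0709, 0.2011]
ee_rot: [[0.003, -0.003, 1.0], [-0.001, 1.0, 0.003], [-1.0, -0.001, 0.003]]
contact_force: [-0.1, -2.1, -0.7]
gripper_width: 0.999
```

Call:
{"op": "jog_arm", "data": {
  "targets": [
    {"dx": 0,"dy": -0.015,"dz": -0.02,"wx": 0,"wy": 0,"wz": 0},
    {"dx": 0,"dy": -0.022,"dz": -0.03,"wx": 0,"wy": 0,"wz": 0},
    {"dx": 0,"dy": -0.024,"dz": -0.034,"wx": 0,"wy": 0,"wz": 0},
    {"dx": 0,"dy": -0.024,"dz": -0.034,"wx": 0,"wy": 0,"wz": 0},
    {"dx": 0,"dy": -0.024,"dz": -0.034,"wx": 0,"wy": 0,"wz": 0},
    {"dx": 0,"dy": -0.024,"dz": -0.034,"wx": 0,"wy": 0,"wz": 0},
    {"dx": 0,"dy": -0.024,"dz": -0.034,"wx": 0,"wy": 0,"wz": 0},
    {"dx": 0,"dy": -0.024,"dz": -0.034,"wx": 0,"wy": 0,"wz": 0}
  ]
}}

```text
time_s: 17.25
tcp_pos: [0.4807, -0.0945, 0.2009]
ee_rot: [[0.003, -0.004, 1.0], [-0.001, 1.0, 0.004], [-1.0, -0.001, 0.003]]
contact_force: [-0.2, -0.2, 0.3]
gripper_width: 0.997
```

```bash
python3 look.py .482 -.0935 w7
```

```text
((np.float64(321.5), np.float64(228.5)), array([309, 216,  26,  26, 481], dtype=int32), array([ 0.4836, -0.0926,  0.07  ]))
17.3 [ 0.4806 -0.0947  0.2009] [[ 0.0032 -0.0039  1.    ]
 [-0.0011  1.      0.0039]
 [-1.     -0.0011  0.0032]] shift in tool axes to z=.02: [0.1809 0.0022 0.0025]
```

Call:
{"op": "jog_arm", "data": {
  "targets": [
    {"dx": 0.02,"dy": 0.002,"dz": 0.0025,"wx": 0,"wy": 0.003,"wz": 0},
    {"dx": 0.05,"dy": 0.002,"dz": 0.0025,"wx": 0,"wy": 0.003,"wz": 0},
    {"dx": 0.08,"dy": 0.002,"dz": 0.0025,"wx": 0,"wy": 0.003,"wz": 0},
    {"dx": 0.11,"dy": 0.002,"dz": 0.0025,"wx": 0,"wy": 0.003,"wz": 0},
    {"dx": 0.14,"dy": 0.002,"dz": 0.0025,"wx": 0,"wy": 0.003,"wz": 0},
    {"dx": 0.165,"dy": 0.002,"dz": 0.0025,"wx": 0,"wy": 0.003,"wz": 0},
    {"dx": 0.18,"dy": 0.002,"dz": 0.0025,"wx": 0,"wy": 0.003,"wz": 0},
    {"dx": 0.18,"dy": 0.002,"dz": 0.0025,"wx": 0,"wy": 0.003,"wz": 0}
  ]
}}

```text
time_s: 18.1
tcp_pos: [0.4827, -0.0924, 0.0192]
ee_rot: [[-0.003, -0.005, 1.0], [-0.001, 1.0, 0.005], [-1.0, -0.001, -0.003]]
contact_force: [0.1, 0.5, 0.8]
gripper_width: 1.001
```

Call:
{"op": "jog_arm", "data": {
  "targets": [
    {"dx": 0,"dy": 0,"dz": 0,"wx": 0,"wy": 0,"wz": 0},
    {"dx": 0,"dy": 0,"dz": 0,"wx": 0,"wy": 0,"wz": 0},
    {"dx": 0,"dy": 0,"dz": 0,"wx": 0,"wy": 0,"wz": 0},
    {"dx": 0,"dy": 0,"dz": 0,"wx": 0,"wy": 0,"wz": 0},
    {"dx": 0,"dy": 0,"dz": 0,"wx": 0,"wy": 0,"wz": 0},
    {"dx": 0,"dy": 0,"dz": 0,"wx": 0,"wy": 0,"wz": 0},
    {"dx": 0,"dy": 0,"dz": 0,"wx": 0,"wy": 0,"wz": 0},
    {"dx": 0,"dy": 0,"dz": 0,"wx": 0,"wy": 0,"wz": 0}
  ],
  "grip": 0,
  "force": 40
}}

```text
time_s: 18.9
tcp_pos: [0.4834, -0.0925, 0.0201]
ee_rot: [[-0.001, -0.005, 1.0], [-0.001, 1.0, 0.005], [-1.0, -0.001, -0.001]]
contact_force: [-0.5, 0.7, 6.8]
gripper_width: 0.45
```

Call:
{"op": "jog_arm", "data": {
  "targets": [
    {"dx": -0.02,"dy": 0,"dz": 0,"wx": 0,"wy": 0,"wz": 0},
    {"dx": -0.05,"dy": 0,"dz": 0,"wx": 0,"wy": 0,"wz": 0},
    {"dx": -0.09,"dy": 0,"dz": 0,"wx": 0,"wy": 0,"wz": 0},
    {"dx": -0.125,"dy": 0,"dz": 0.01,"wx": 0,"wy": 0,"wz": 0},
    {"dx": -0.15,"dy": 0.005,"dz": 0.035,"wx": 0,"wy": 0,"wz": 0},
    {"dx": -0.16,"dy": 0.01,"dz": 0.07,"wx": 0,"wy": 0,"wz": 0},
    {"dx": -0.16,"dy": 0.016,"dz": 0.105,"wx": 0,"wy": 0,"wz": 0},
    {"dx": -0.16,"dy": 0.02,"dz": 0.13,"wx": 0,"wy": 0,"wz": 0}
  ]
}}

```text
time_s: 19.7
tcp_pos: [0.6156, -0.0714, 0.1809]
ee_rot: [[0.001, -0.004, 1.0], [-0.001, 1.0, 0.004], [-1.0, -0.001, 0.001]]
contact_force: [-0.0, 0.2, -1.8]
gripper_width: 0.444
```

Call:
{"op": "jog_arm", "data": {
  "targets": [
    {"dx": 0,"dy": 0.003,"dz": 0.02,"wx": 0,"wy": 0,"wz": 0},
    {"dx": 0,"dy": 0.005,"dz": 0.031,"wx": 0,"wy": 0,"wz": 0},
    {"dx": 0,"dy": 0.005,"dz": 0.031,"wx": 0,"wy": 0,"wz": 0},
    {"dx": 0,"dy": 0.005,"dz": 0.031,"wx": 0,"wy": 0,"wz": 0},
    {"dx": 0,"dy": 0.005,"dz": 0.031,"wx": 0,"wy": 0,"wz": 0},
    {"dx": 0,"dy": 0.005,"dz": 0.031,"wx": 0,"wy": 0,"wz": 0},
    {"dx": 0,"dy": 0.005,"dz": 0.031,"wx": 0,"wy": 0,"wz": 0},
    {"dx": 0,"dy": 0.005,"dz": 0.031,"wx": 0,"wy": 0,"wz": 0}
  ]
}}

```text
time_s: 20.5
tcp_pos: [0.6464, -0.0665, 0.181]
ee_rot: [[0.001, -0.004, 1.0], [-0.001, 1.0, 0.004], [-1.0, -0.001, 0.001]]
contact_force: [-0.2, 0.1, -0.4]
gripper_width: 0.447
```

```bash
python3 held.py .6445 -.0675 .0201 w8
```

```text
held ((np.float64(317.0), np.float64(383.5)), array([ 285,  357,   65,   54, 2341], dtype=int32), array([ 0.6457, -0.0664,  0.2309])) offset [-0.0007 -0.    ]
20.55 [ 0.6464 -0.0664  0.181 ] [[ 0.0013 -0.0042  1.    ]
 [-0.001   1.      0.0042]
 [-1.     -0.001   0.0013]] to place: [ 0.1369 -0.001  -0.0014]
```

View pics/w8.png

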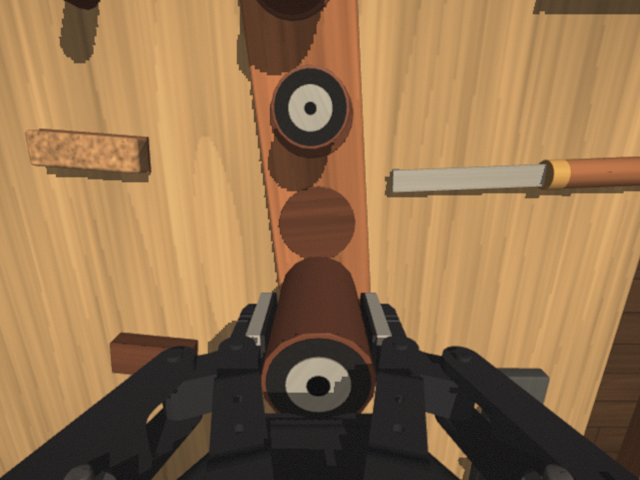

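Drum c stands on its mark with its washer at (311,107). Mark B at (317,222) is clear for drum b.

Call:
{"op": "jog_arm", "data": {
  "targets": [
    {"dx": 0.02,"dy": -0.001,"dz": -0.0015,"wx": 0,"wy": 0,"wz": 0},
    {"dx": 0.05,"dy": -0.001,"dz": -0.0015,"wx": 0,"wy": 0,"wz": 0},
    {"dx": 0.08,"dy": -0.001,"dz": -0.0015,"wx": 0,"wy": 0,"wz": 0},
    {"dx": 0.105,"dy": -0.001,"dz": -0.0015,"wx": 0,"wy": 0,"wz": 0},
    {"dx": 0.122,"dy": -0.001,"dz": -0.0015,"wx": 0,"wy": 0,"wz": 0},
    {"dx": 0.132,"dy": -0.001,"dz": -0.0015,"wx": 0,"wy": 0,"wz": 0},
    {"dx": 0.1365,"dy": -0.001,"dz": -0.0015,"wx": 0,"wy": 0,"wz": 0},
    {"dx": 0.1365,"dy": -0.001,"dz": -0.0015,"wx": 0,"wy": 0,"wz": 0}
  ]
}}

```text
time_s: 21.35
tcp_pos: [0.6454, -0.0675, 0.0447]
ee_rot: [[0.002, -0.004, 1.0], [-0.001, 1.0, 0.004], [-1.0, -0.001, 0.002]]
contact_force: [-0.2, 0.4, -2.2]
gripper_width: 0.444
```

Call:
{"op": "jog_arm", "data": {
  "targets": [
    {"dx": 0,"dy": 0,"dz": 0,"wx": 0,"wy": 0,"wz": 0},
    {"dx": 0,"dy": 0,"dz": 0,"wx": 0,"wy": 0,"wz": 0},
    {"dx": 0,"dy": 0,"dz": 0,"wx": 0,"wy": 0,"wz": 0},
    {"dx": 0,"dy": 0,"dz": 0,"wx": 0,"wy": 0,"wz": 0},
    {"dx": 0,"dy": 0,"dz": 0,"wx": 0,"wy": 0,"wz": 0},
    {"dx": 0,"dy": 0,"dz": 0,"wx": 0,"wy": 0,"wz": 0},
    {"dx": 0,"dy": 0,"dz": 0,"wx": 0,"wy": 0,"wz": 0},
    {"dx": 0,"dy": 0,"dz": 0,"wx": 0,"wy": 0,"wz": 0}
  ],
  "grip": 1
}}

```text
time_s: 22.15
tcp_pos: [0.6454, -0.0675, 0.0446]
ee_rot: [[0.002, -0.004, 1.0], [-0.001, 1.0, 0.004], [-1.0, -0.001, 0.002]]
contact_force: [-0.2, -0.6, -0.5]
gripper_width: 0.997
```

Call:
{"op": "jog_arm", "data": {
  "targets": [
    {"dx": -0.015,"dy": 0,"dz": 0,"wx": 0,"wy": 0,"wz": 0},
    {"dx": -0.04,"dy": 0,"dz": 0,"wx": 0,"wy": 0,"wz": 0},
    {"dx": -0.075,"dy": 0,"dz": 0,"wx": 0,"wy": 0,"wz": 0},
    {"dx": -0.11,"dy": 0,"dz": 0,"wx": 0,"wy": 0,"wz": 0},
    {"dx": -0.14,"dy": 0.02,"dz": -0.02,"wx": 0,"wy": 0,"wz": 0},
    {"dx": -0.155,"dy": 0.045,"dz": -0.045,"wx": 0,"wy": 0,"wz": 0},
    {"dx": -0.155,"dy": 0.07,"dz": -0.07,"wx": 0,"wy": 0,"wz": 0},
    {"dx": -0.155,"dy": 0.1,"dz": -0.1,"wx": 0,"wy": 0,"wz": 0}
  ]
}}

```text
time_s: 22.95
tcp_pos: [0.5449, 0.0326, 0.2013]
ee_rot: [[0.005, -0.002, 1.0], [-0.001, 1.0, 0.002], [-1.0, -0.001, 0.005]]
contact_force: [0.4, 0.7, -0.4]
gripper_width: 1.002
```

Call:
{"op": "jog_arm", "data": {
  "targets": [
    {"dx": 0,"dy": 0.03,"dz": -0.03,"wx": 0,"wy": 0,"wz": 0},
    {"dx": 0,"dy": 0.06,"dz": -0.06,"wx": 0,"wy": 0,"wz": 0},
    {"dx": 0,"dy": 0.08,"dz": -0.082,"wx": 0,"wy": 0,"wz": 0},
    {"dx": 0,"dy": 0.087,"dz": -0.089,"wx": 0,"wy": 0,"wz": 0},
    {"dx": 0,"dy": 0.087,"dz": -0.089,"wx": 0,"wy": 0,"wz": 0},
    {"dx": 0,"dy": 0.087,"dz": -0.089,"wx": 0,"wy": 0,"wz": 0},
    {"dx": 0,"dy": 0.087,"dz": -0.089,"wx": 0,"wy": 0,"wz": 0},
    {"dx": 0,"dy": 0.087,"dz": -0.089,"wx": 0,"wy": 0,"wz": 0}
  ]
}}

```text
time_s: 23.75
tcp_pos: [0.4566, 0.1183, 0.2006]
ee_rot: [[0.006, 0.0, 1.0], [-0.001, 1.0, -0.0], [-1.0, -0.001, 0.006]]
contact_force: [-0.7, -1.0, -0.3]
gripper_width: 0.996
```

```bash
python3 look.py .456 .1198 w9
```

```text
((np.float64(317.5), np.float64(229.0)), array([308, 220,  20,  19, 235], dtype=int32), array([0.4565, 0.1197, 0.07  ]))
23.8 [0.4564 0.1185 0.2006] [[ 0.0055 -0.0003  1.    ]
 [-0.001   1.      0.0003]
 [-1.     -0.001   0.0055]] shift in tool axes to z=.02: [ 0.1806  0.0015 -0.0009]
```

Call:
{"op": "jog_arm", "data": {
  "targets": [
    {"dx": 0.02,"dy": 0.0015,"dz": -0.001,"wx": 0,"wy": 0.005,"wz": -0.001},
    {"dx": 0.05,"dy": 0.0015,"dz": -0.001,"wx": 0,"wy": 0.005,"wz": -0.001},
    {"dx": 0.08,"dy": 0.0015,"dz": -0.001,"wx": 0,"wy": 0.005,"wz": -0.001},
    {"dx": 0.11,"dy": 0.0015,"dz": -0.001,"wx": 0,"wy": 0.005,"wz": -0.001},
    {"dx": 0.14,"dy": 0.0015,"dz": -0.001,"wx": 0,"wy": 0.005,"wz": -0.001},
    {"dx": 0.165,"dy": 0.0015,"dz": -0.001,"wx": 0,"wy": 0.005,"wz": -0.001},
    {"dx": 0.18,"dy": 0.0015,"dz": -0.001,"wx": 0,"wy": 0.005,"wz": -0.001},
    {"dx": 0.18,"dy": 0.0015,"dz": -0.001,"wx": 0,"wy": 0.005,"wz": -0.001}
  ]
}}

```text
time_s: 24.6
tcp_pos: [0.4557, 0.1193, 0.0187]
ee_rot: [[-0.002, -0.0, 1.0], [-0.004, 1.0, 0.0], [-1.0, -0.004, -0.002]]
contact_force: [-1.1, -0.5, 0.3]
gripper_width: 1.002
```

Call:
{"op": "jog_arm", "data": {
  "targets": [
    {"dx": 0,"dy": 0,"dz": 0,"wx": 0,"wy": 0,"wz": 0},
    {"dx": 0,"dy": 0,"dz": 0,"wx": 0,"wy": 0,"wz": 0},
    {"dx": 0,"dy": 0,"dz": 0,"wx": 0,"wy": 0,"wz": 0},
    {"dx": 0,"dy": 0,"dz": 0,"wx": 0,"wy": 0,"wz": 0},
    {"dx": 0,"dy": 0,"dz": 0,"wx": 0,"wy": 0,"wz": 0},
    {"dx": 0,"dy": 0,"dz": 0,"wx": 0,"wy": 0,"wz": 0},
    {"dx": 0,"dy": 0,"dz": 0,"wx": 0,"wy": 0,"wz": 0},
    {"dx": 0,"dy": 0,"dz": 0,"wx": 0,"wy": 0,"wz": 0}
  ],
  "grip": 0,
  "force": 40
}}

```text
time_s: 25.4
tcp_pos: [0.4563, 0.1193, 0.0195]
ee_rot: [[-0.001, -0.0, 1.0], [-0.003, 1.0, 0.0], [-1.0, -0.003, -0.001]]
contact_force: [-0.1, -0.2, 6.7]
gripper_width: 0.316
```

Call:
{"op": "jog_arm", "data": {
  "targets": [
    {"dx": -0.02,"dy": 0,"dz": 0,"wx": 0,"wy": 0,"wz": 0},
    {"dx": -0.05,"dy": 0,"dz": 0,"wx": 0,"wy": 0,"wz": 0},
    {"dx": -0.09,"dy": 0,"dz": 0,"wx": 0,"wy": 0,"wz": 0},
    {"dx": -0.125,"dy": -0.01,"dz": 0.005,"wx": 0,"wy": 0,"wz": 0},
    {"dx": -0.15,"dy": -0.035,"dz": 0.025,"wx": 0,"wy": 0,"wz": 0},
    {"dx": -0.16,"dy": -0.065,"dz": 0.045,"wx": 0,"wy": 0,"wz": 0},
    {"dx": -0.16,"dy": -0.095,"dz": 0.065,"wx": 0,"wy": 0,"wz": 0},
    {"dx": -0.16,"dy": -0.13,"dz": 0.09,"wx": 0,"wy": 0,"wz": 0}
  ]
}}

```text
time_s: 26.2
tcp_pos: [0.5466, -0.0109, 0.1808]
ee_rot: [[-0.0, -0.002, 1.0], [-0.003, 1.0, 0.002], [-1.0, -0.003, -0.0]]
contact_force: [0.9, 0.4, -1.3]
gripper_width: 0.321
```

Call:
{"op": "jog_arm", "data": {
  "targets": [
    {"dx": 0,"dy": -0.03,"dz": 0.02,"wx": 0,"wy": 0,"wz": 0},
    {"dx": 0,"dy": -0.065,"dz": 0.045,"wx": 0,"wy": 0,"wz": 0},
    {"dx": 0,"dy": -0.1,"dz": 0.07,"wx": 0,"wy": 0,"wz": 0},
    {"dx": 0,"dy": -0.13,"dz": 0.09,"wx": 0,"wy": 0,"wz": 0},
    {"dx": 0,"dy": -0.15,"dz": 0.105,"wx": 0,"wy": 0,"wz": 0},
    {"dx": 0,"dy": -0.156,"dz": 0.11,"wx": 0,"wy": 0,"wz": 0},
    {"dx": 0,"dy": -0.156,"dz": 0.11,"wx": 0,"wy": 0,"wz": 0},
    {"dx": 0,"dy": -0.156,"dz": 0.11,"wx": 0,"wy": 0,"wz": 0}
  ]
}}

```text
time_s: 27.0
tcp_pos: [0.656, -0.1646, 0.1812]
ee_rot: [[-0.002, -0.004, 1.0], [-0.002, 1.0, 0.004], [-1.0, -0.002, -0.002]]
contact_force: [-0.2, 0.4, -0.4]
gripper_width: 0.32
```

```bash
python3 held.py .6573 -.167 .0195 w10
python3 - <<'E'
from h import *
np.set_printoptions(precision=4,suppress=True)
p=ctrl.snapshot("wrist")
for b in ctrl.trace("mark_a",p):
    ys,xs=np.nonzero(b["mask"]);(c,ax,a)=cv2.fitEllipse(cv2.convexHull(np.stack([xs,ys],1).astype(np.int32)))
    print("mark",round(b["conf"],2),np.array(c),np.array(ax),ray(p,*c,.023))
print(proj(p,[.6573,-.167,.023]))
E
```

```text
held ((np.float64(317.0), np.float64(382.5)), array([ 294,  363,   47,   40, 1050], dtype=int32), array([ 0.6555, -0.1635,  0.2318])) offset [-0.0005  0.0008]
27.05 [ 0.656  -0.1643  0.1813] [[-0.0014 -0.0045  1.    ]
 [-0.0017  1.      0.0045]
 [-1.     -0.0017 -0.0014]] to place: [ 0.1378 -0.0033  0.002 ]
mark 0.96 [322.8832 222.5016] [73.6484 75.8288] [ 0.6598 -0.1646  0.023 ]
mark 0.85 [298.6334 -23.0972] [ 88.5032 100.481 ] [0.6403 0.0228 0.023 ]
mark 0.69 [306.4781 107.0743] [84.7657 90.4482] [ 0.6455 -0.0669  0.023 ]
[320.1159 224.9847]
```

View pics/w10.png

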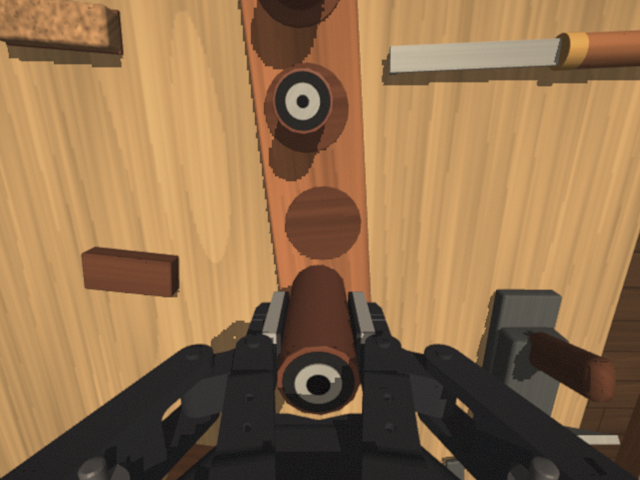

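Mark A at (323,222) is clear, and drum b stands on its mark with its washer at (303,101). Placing drum a, then releasing and retreating.

Call:
{"op": "jog_arm", "data": {
  "targets": [
    {"dx": 0.02,"dy": -0.002,"dz": 0.003,"wx": 0,"wy": 0,"wz": 0},
    {"dx": 0.05,"dy": -0.002,"dz": 0.003,"wx": 0,"wy": 0,"wz": 0},
    {"dx": 0.08,"dy": -0.002,"dz": 0.003,"wx": 0,"wy": 0,"wz": 0},
    {"dx": 0.105,"dy": -0.002,"dz": 0.003,"wx": 0,"wy": 0,"wz": 0},
    {"dx": 0.122,"dy": -0.002,"dz": 0.003,"wx": 0,"wy": 0,"wz": 0},
    {"dx": 0.132,"dy": -0.002,"dz": 0.003,"wx": 0,"wy": 0,"wz": 0},
    {"dx": 0.137,"dy": -0.002,"dz": 0.003,"wx": 0,"wy": 0,"wz": 0},
    {"dx": 0.137,"dy": -0.002,"dz": 0.003,"wx": 0,"wy": 0,"wz": 0}
  ]
}}

```text
time_s: 27.95
tcp_pos: [0.6593, -0.167, 0.0444]
ee_rot: [[-0.001, -0.004, 1.0], [-0.002, 1.0, 0.004], [-1.0, -0.002, -0.001]]
contact_force: [-0.7, 0.2, -0.6]
gripper_width: 0.323
```

Call:
{"op": "jog_arm", "data": {
  "targets": [
    {"dx": 0.001,"dy": 0,"dz": 0,"wx": 0,"wy": 0,"wz": 0},
    {"dx": 0.001,"dy": 0,"dz": 0,"wx": 0,"wy": 0,"wz": 0},
    {"dx": 0.001,"dy": 0,"dz": 0,"wx": 0,"wy": 0,"wz": 0},
    {"dx": 0.001,"dy": 0,"dz": 0,"wx": 0,"wy": 0,"wz": 0},
    {"dx": 0.001,"dy": 0,"dz": 0,"wx": 0,"wy": 0,"wz": 0},
    {"dx": 0.001,"dy": 0,"dz": 0,"wx": 0,"wy": 0,"wz": 0},
    {"dx": 0.001,"dy": 0,"dz": 0,"wx": 0,"wy": 0,"wz": 0},
    {"dx": 0.001,"dy": 0,"dz": 0,"wx": 0,"wy": 0,"wz": 0}
  ],
  "grip": 1
}}

```text
time_s: 28.75
tcp_pos: [0.6593, -0.167, 0.0434]
ee_rot: [[-0.001, -0.004, 1.0], [-0.002, 1.0, 0.004], [-1.0, -0.002, -0.001]]
contact_force: [0.2, 0.4, -0.3]
gripper_width: 1.004
```

Call:
{"op": "jog_arm", "data": {
  "targets": [
    {"dx": -0.015,"dy": 0,"dz": 0,"wx": 0,"wy": 0,"wz": 0},
    {"dx": -0.04,"dy": 0,"dz": 0,"wx": 0,"wy": 0,"wz": 0},
    {"dx": -0.075,"dy": 0,"dz": 0,"wx": 0,"wy": 0,"wz": 0},
    {"dx": -0.11,"dy": 0,"dz": 0,"wx": 0,"wy": 0,"wz": 0},
    {"dx": -0.14,"dy": -0.02,"dz": -0.025,"wx": 0,"wy": 0,"wz": 0},
    {"dx": -0.17,"dy": -0.05,"dz": -0.055,"wx": 0,"wy": 0,"wz": 0},
    {"dx": -0.18,"dy": -0.08,"dz": -0.09,"wx": 0,"wy": 0,"wz": 0},
    {"dx": -0.18,"dy": -0.11,"dz": -0.12,"wx": 0,"wy": 0,"wz": 0}
  ]
}}

```text
time_s: 29.55
tcp_pos: [0.5397, -0.2785, 0.2273]
ee_rot: [[0.004, -0.005, 1.0], [-0.005, 1.0, 0.005], [-1.0, -0.005, 0.004]]
contact_force: [0.5, -1.1, -0.0]
gripper_width: 1.001
```

Call:
{"op": "jog_arm", "data": {
  "targets": [
    {"dx": 0,"dy": -0.03,"dz": -0.025,"wx": 0,"wy": 0,"wz": 0},
    {"dx": 0,"dy": -0.06,"dz": -0.05,"wx": 0,"wy": 0,"wz": 0},
    {"dx": 0,"dy": -0.08,"dz": -0.06,"wx": 0,"wy": 0,"wz": 0},
    {"dx": 0,"dy": -0.09,"dz": -0.07,"wx": 0,"wy": 0,"wz": 0},
    {"dx": 0,"dy": -0.09,"dz": -0.07,"wx": 0,"wy": 0,"wz": 0},
    {"dx": 0,"dy": -0.09,"dz": -0.07,"wx": 0,"wy": 0,"wz": 0},
    {"dx": 0,"dy": -0.09,"dz": -0.07,"wx": 0,"wy": 0,"wz": 0},
    {"dx": 0,"dy": -0.09,"dz": -0.07,"wx": 0,"wy": 0,"wz": 0}
  ]
}}

```text
time_s: 30.35
tcp_pos: [0.4714, -0.3671, 0.2277]
ee_rot: [[0.004, -0.007, 1.0], [-0.004, 1.0, 0.007], [-1.0, -0.004, 0.004]]
contact_force: [1.3, 0.5, -0.0]
gripper_width: 0.992
```

Run:
```python
from h import *
np.set_printoptions(precision=4,suppress=True)
p=ctrl.snapshot("top")
for n,m in dict(d=(.6255,.128),c=(.6395,.0255),b=(.6445,-.0675),a=(.6588,-.1655)).items():
    q,h,X=washer(p,m,.093,12);print(n,q,h,X,"off mm",1e3*(X[:2]-m))
im=p["color"][170:260,220:480];cv2.imwrite("pics/end.png",np.clip(cv2.resize(im,None,fx=3,fy=3,interpolation=cv2.INTER_CUBIC)*1.6,0,255).astype(np.uint8))
```

```text
d (np.float64(272.5), np.float64(206.0)) [264 198  18  17 228] [0.6246 0.1267 0.093 ] off mm [-0.8941 -1.3486]
c (np.float64(327.5), np.float64(205.5)) [321 199  14  14 141] [0.6402 0.026  0.093 ] off mm [0.7038 0.4648]
b (np.float64(378.0), np.float64(210.5)) [373 206  11  10  76] [ 0.6441 -0.0678  0.093 ] off mm [-0.3832 -0.3453]
a (np.float64(432.5), np.float64(210.5)) [429 207   8   8  29] [ 0.6586 -0.1676  0.093 ] off mm [-0.1881 -2.1494]
```

View pics/end.png

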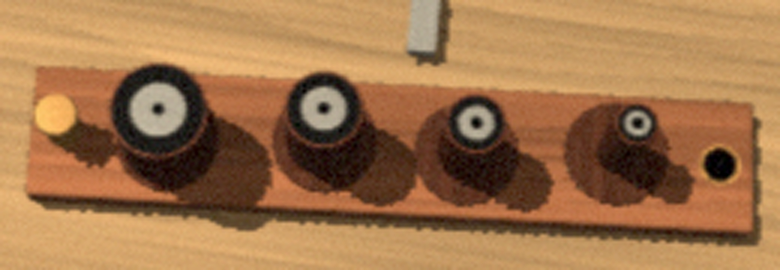

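The top view shows all four drums upright, d to c to b to a away from the dog. Each is within about 2 mm of its mark, so I'm handing in.

```bash
python3 -c "
from plant import ctrl
print(ctrl.hand_in())"
```

```text
the job is handed in; nothing more can be done
None
```

All four sanding drums now stand on the ledge marks in order of thickness: the 62 mm one next to the brass dog, then 50, 39 and 28 mm. All are released, and the arm was moved clear before I handed in at about 30 s of the 102 s allowed. No verdict was reported.

- **Position:** The last top view put the drum axes about 1.6, 0.8, 0.5 and 2.2 mm from the measured mark centres, thickest to thinnest. The limit is 13 mm.
- **Upright and released:** All four look upright in that picture, but I did not measure tilt or speed separately. The gripper read fully open afterwards.
- **Forces:** The largest wrist force I saw was about 7 N, while the jaws were closing.
- **Disagreement:** The top and wrist cameras differed by about 2–4 mm on the mark centres. I used values between the two.
- **Refused call:** The first move call was refused because I had left out some fields. Nothing moved, and I resent it complete.

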